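Set the stop screw of a vessel-banding jig with the blade driver

ROBOT

A 6-joint arm with a two-finger parallel gripper is mounted at the origin on the work surface. World frame = base frame: x ahead of the robot, y to its left, z up, the work surface at z = 0. Lengths are in m, angles in rad, forces in N, time in s.
With the tool pointing down it reaches from about 0.375 to 0.975 m from the base axis. Payload 3.8 kg.
Tool frame: the origin (TCP) lies at the very end of the fingers, on their centre line; the grasp point (between the pads) lies 19 mm behind it; z points along the fingers, y is the line along which they close (so a half turn about z gives the same grasp; the last joint's range is limited). The gripper opens to 85 mm and grips with 20 to 120 N. Pads are 22 mm wide; open, the fingers measure 114 mm over their backs; the gripper's body (76 mm by 85 mm) begins 54 mm behind the grasp point. The pads swing forward as they close: fully open they stand 13 mm farther back than shut.
Start: joints at [1.275, 0.264, 1.604, -0, 1.274, -0.037], TCP at [0.173, 0.653, 0.203] pointing down, gripper open.
Joint ranges: [-2.63, 2.63], [-0.94, 2.18], [0.31, 2.57], [-1.31, 4.45], [0, 2.66], [-2.55, 2.55]. Speed limits (rad/s): [2.57, 2.57, 3.14, 3.14, 3.14, 3.14].

INTERFACE

Orientations are given as a rotation vector (axis times angle).
In Python, from station import status, eyes, ctrl, spotter gives the robot as it stands.
- The arm moves only by the shell command python3 -m handwheel 'ROWS'. ROWS is JSON, a list of rows, each a list of 7 numbers: the opening, from 0 (shut) to 1 (fully open), then the shift along the tool's x, y, z in mm, then the turn, a rotation vector about the tool's x, y, z in degrees. In form: [[gripper, tx, ty, tz, rx, ry, rz], ...]. A call has exactly 10 rows; each row shifts and turns the commanded pose from where the row before left it, along the tool's axes as they then stand; what a row does not reach is not made up. A row lasts 1/10 s, in which the tool goes at most 50 mm and 8.59 degrees, less where a joint would pass 70% of its speed; a pose out of reach is approached as far as the arm can. A call with a gripper value outside its range is refused whole. The fingers move at their own pace and stop on an object; the grip force is fixed at half the most. Time passes only in rows, so rows that do not move let the fingers close, or fill a call up. It gives the time, the measured TCP pose, the force, the opening and the grip force at its end, in the units of the state.
- status.sense(): the state, without advancing time (a new reading comes with each control period).
- eyes.grab_frame(name): name is "scene" or "top" or "wrist"; returns the picture (384x512x3 uint8, red, green, blue); there is no depth.
- eyes.get_calibration(name): a dict with "fov_y" (degrees; the focal length in pixels is half the picture's height over the tangent of half this angle, whatever the lens; pixels are square), "cx", "cy" (the principal point, pixels), "k1" (the pictures are not rectified: a ray, as slopes to the right and down, at radius r is drawn at 1 + k1 r^2 times it, then the intrinsics apply), "rvec" (rotation vector, rad) and "tvec" (3), from world to camera coordinates, as OpenCV has them; the wrist camera has in their place "mount" (4x4, takes a point from camera to tool coordinates, whose origin is the TCP and whose axes are the flange's). Camera axes: x right, y down, z forward; pixel columns grow to the right and rows downward; lengths in m; the calibration is good to about 2 mm. A picture is of the moment at which its call begins: read the wrist's pose just before it. get_calibration takes no time and is no camera call.
- ctrl.hand_in(): hands the job in; it is judged then, once.
Trained networks look in the newest picture that a camera, given by its name, has taken for a name from the list of things; names that differ only in an ending like _2 or _b are one class to them, and where a whole thing is asked for, a point or a joint stands for the part that bears it (a point fixed in the world has none). Each returns a list of dicts, best first, with "confidence" (0 to 1); they miss things now and then, are a little off and sometimes report something else, mostly with a low value. They report only what shows in the picture. A call takes as long as a camera call. They do not tell look-alikes from the thing itself.
- spotter.spot_in(camera, target): "point" ([x, y, z] in m, in the coordinates of the camera as it stood for that picture, good to about 4 mm: the middle of the surface that is visible of it).
- spotter.tip_of(camera, target): "point" ([x, y, z] in m, in the coordinates of the camera as it stood for that picture, good to about 4 mm: a listed point, or the origin of a listed thing).
The state is a dict: "t": time; "qpos": joint angles; "dq": joint speeds; "tau": joint torques, N m; "eef_pos": TCP position; "tool_rot": TCP orientation; "force": force on the tool from outside, world axes, zero at the start; "torque": the same for the moment, N m; "opening": finger opening in m; "grip_force": force on a finger pad.
Only numpy, scipy, OpenCV 4.12 (cv2) and the standard library are available. Lean on these libraries where they do the work, as an engineer would, in place of code of your own. Each camera call takes 0.05 s, during which the arm holds its last target. There are 200 camera calls.

TASK

Take the flat-handled blade driver out of its wooden stand, seat its blade in the slotted brass head of the jig's stop screw, and turn the screw clockwise (seen from above) until the foot under it just drags on the steel setting block: touching it lightly, not clamped hard. Leave the driver standing upright in the screw head and the block where it is; turn the screw with the driver only, not with the fingers.

Things in the scene. Friction and masses are not known exactly. Their poses are not given: they have to be found in the camera images.
- driver_grip (a point): Blade driver, 110-180 g, upright in a slotted wooden block 66 x 66 x 30 mm. Point: centre of its flat wooden paddle handle, 38 mm wide (x), 16 thick (y), 50 tall. Below it a stem, then a round collar (44 across, 8 thick), underside 48 mm below the point, that bears on what it is put into; under that the blade 34 wide (x), 4 thick, 13 deep. A mushroom-handled awl in a like block is not needed.
- screw_slot (a point): Brass head of the stop screw above the jig's bridge, 48 mm across, with a slot 12 mm wide, 16 deep, open at both ends. Point: on the screw's vertical axis at the head's top face, about 120 mm above the table; x runs along the slot, z up. It turns and sinks with the screw. The jig is fixed: dark steel base 110 x 200 x 12 mm, two uprights, bridge top 80 mm high.
- stop_screw (a joint): Turn of the stop screw in rad, 0 to 2.2, growing clockwise seen from above (the foot sinks); 0 to 0.35 at the start. At 0 the slot is square to the bridge, at 1.57 along it. Steep thread: each rad lowers head and foot by 6.4 mm. With the block beneath, the foot first touches at about 0.95. Turning takes 0.2 N m; it stays where left; weight does not turn it.
- foot: Round steel foot 32 mm across under the screw, below the bridge; origin at the centre of its underside. Sprung: on the block it gives way upward at 2 N per mm, up to 9 mm, so each rad past first touch adds about 13 N. A light drag is 0.8 to 10 N, about 1.02 to 1.7 rad of screw; the middle is best.
- block: Steel setting block 100 x 32 x 25 mm, 0.55 kg, loose, lying on the jig's base beneath the foot, its length (x) through the bridge; origin at the centre of its underside, top face 37 mm above the table.
There are look-alikes about, which are no part of the job. What is shaped like the part that bears driver_grip but red or turquoise is not meant.

How it is judged:
By the outcome, as a careful person would: the job done as asked, in the order asked, and still so for the second after the job is handed in, with the robot touching nothing.
It also fails if it takes over 45 s, if anything falls off the work surface, if the arm or the gripper's body presses on something with over 40 N, if the wrist force passes 120 N, or if a joint passes its speed limit or range.

## Working session

There is one attempt and no reset: what is moved stays moved. The work goes in short steps, Python scripts to look and compute and a shell command to move; the robot and the scene stay as the last step left them, time stands still between calls to the robot, and variables do not carry over. Pictures are saved under pics/ and viewed, at most 10 in all, crops included, and the job is handed in when it is done.

```bash
mkdir -p pics; cat > h.py <<'E'
import numpy as np, cv2
from scipy.spatial.transform import Rotation as R
from station import status, eyes, ctrl, spotter
def w2c(cam):
    c=eyes.get_calibration(cam)
    if 'mount' in c:
        s=status.sense(); T=np.eye(4); T[:3,:3]=R.from_rotvec(s['tool_rot']).as_matrix(); T[:3,3]=s['eef_pos']
        return np.linalg.inv(T@np.array(c['mount']))
    T=np.eye(4); T[:3,:3]=R.from_rotvec(np.ravel(c['rvec'])).as_matrix(); T[:3,3]=np.ravel(c['tvec']); return T
def px(cam,p,T):
    c=eyes.get_calibration(cam); f=192/np.tan(np.radians(c['fov_y']/2))
    q=T[:3,:3]@np.array(p)+T[:3,3]; s=q[:2]/q[2]; s=s*(1+c['k1']*(s@s)); return np.round(s*f+[c['cx'],c['cy']],1)
def ray(cam,uv,T,z):
    "pixel -> world point at height z"
    c=eyes.get_calibration(cam); f=192/np.tan(np.radians(c['fov_y']/2))
    d=(np.array(uv)-[c['cx'],c['cy']])/f; s=d.copy()
    for _ in range(20): s=d/(1+c['k1']*(s@s))
    M=np.linalg.inv(T); v=M[:3,:3]@np.array([s[0],s[1],1]); o=M[:3,3]
    return o+v*(z-o[2])/v[2]
def find(cam,names,T,fn='tip_of'):
    for n in names:
        for d in getattr(spotter,fn)(cam,n)[:5]:
            p=np.linalg.inv(T)@np.append(d['point'],1)
            print(cam,fn,n,round(d['confidence'],2),np.round(p[:3],4),px(cam,p[:3],T))
E
python3 - <<'E'
from h import *
for cam in ['scene','top']:
    T=w2c(cam); im=eyes.grab_frame(cam)
    cv2.imwrite(f'pics/{cam}1.png',cv2.resize(im[:,:,::-1],(800,600),interpolation=cv2.INTER_CUBIC))
    find(cam,['driver_grip','screw_slot','block','foot'],T)
s=status.sense(); print(s['t'],s['eef_pos'],s['tool_rot'],s['force'])
E
```

```text
scene tip_of driver_grip 0.95 [0.5522 0.1122 0.0602] [276.5 199.3]
scene tip_of driver_grip 0.87 [0.6355 0.1762 0.0789] [300.1 241.6]
scene tip_of driver_grip 0.84 [0.6796 0.0772 0.0606] [237.8 253.6]
scene tip_of driver_grip 0.64 [0.6654 0.2741 0.0613] [351.6 276.5]
scene tip_of screw_slot 0.71 [ 0.5578 -0.0682  0.119 ] [182.1 161. ]
scene tip_of block 0.82 [ 0.5705 -0.0732  0.0094] [185.7 198.1]
scene tip_of foot 0.51 [ 0.5599 -0.0687  0.0414] [187.4 185.6]
top tip_of driver_grip 0.86 [0.6309 0.1811 0.0761] [206.2 149.7]
top tip_of driver_grip 0.83 [0.6781 0.0784 0.0584] [263.9 130.3]
top tip_of driver_grip 0.79 [0.6578 0.2776 0.0596] [156.9 137.1]
top tip_of driver_grip 0.72 [0.5539 0.1056 0.0615] [246.6 194.7]
top tip_of screw_slot 0.78 [ 0.5548 -0.0684  0.1195] [350.6 190.7]
top tip_of block 0.69 [ 0.5738 -0.0662  0.0112] [336.8 192.8]
0.5 [0.17274058 0.65247999 0.20312658] [ 4.05353725e-01  3.11531544e+00 -1.57140240e-04] [-0.26540075  0.22627974 -0.26396805]
```

View pics/scene1.png

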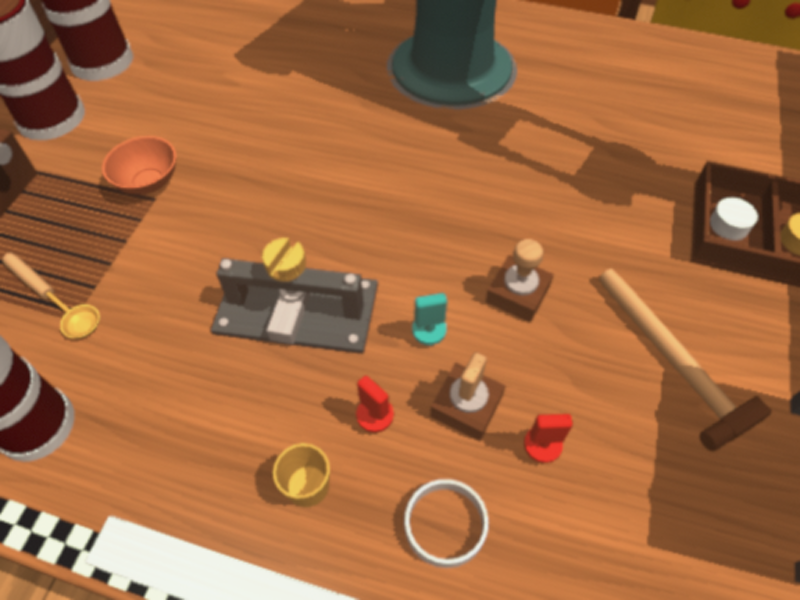

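View pics/top1.png

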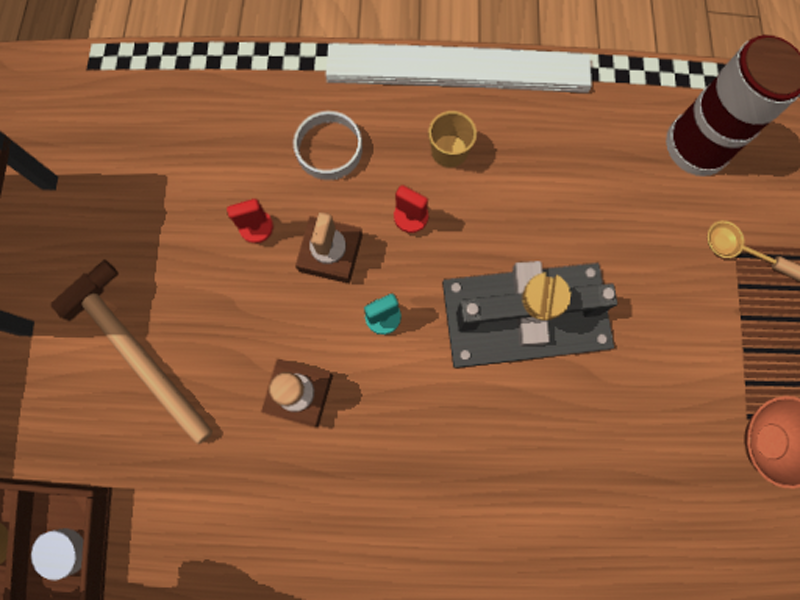

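Four paddle shapes, in 800x600 scene pixels: red (375,403), red (547,437), turquoise (430,317), and plain wood in a wooden block (473,376). The wooden one fits: it is not red or turquoise, and it is upright in a stand. The one at (528,252) is the mushroom awl. I'll confirm with one enlarged crop that also shows the screw head.

```bash
python3 - <<'E'
from h import *
im=eyes.grab_frame('top')[:,:,::-1]
a=im[125:185,180:240]; b=im[155:235,280:400]
cv2.imwrite('pics/crop.png',np.hstack([cv2.resize(a,(400,400),interpolation=cv2.INTER_CUBIC),cv2.resize(im[160:220,320:380],(400,400),interpolation=cv2.INTER_CUBIC)]))
T=w2c('top')
# stand corners top face z=.03 (800-scale)
for n,uv,z in [('blk',(296,268),.03),('blk',(347,281),.03),('blk',(361,232),.03),('slot',(544.5,317),.12),('slot',(551.5,275),.12),('bridge',(443,280),.012),('base',(600,263),.012),('base',(615,348),.012)]:
    print(n,np.round(ray('top',np.array(uv)*.64,T,z),4))
print(px('top',[.633,.178,.103],T))
E
```

```text
blk [0.6012 0.2169 0.03  ]
blk [0.5871 0.1539 0.03  ]
blk [0.6496 0.1402 0.03  ]
slot [ 0.534  -0.0645  0.12  ]
slot [ 0.58   -0.0727  0.12  ]
bridge [0.5969 0.0372 0.012 ]
base [ 0.6262 -0.1604  0.012 ]
base [ 0.519  -0.1759  0.012 ]
[206.2 143.8]
```

View pics/crop.png

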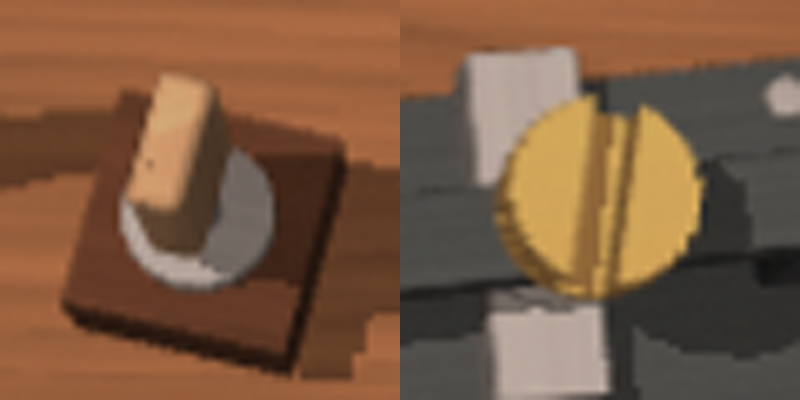

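The crop confirms the wooden paddle: its blade axis is parallel to the stand edge, with yaw about -12.4°. The brass slot has yaw about -10°. The bridge normal is +8.3°, so the screw stands near 0.32 rad, which is inside the stated range. I'm going above the driver now.

```bash
python3 -m handwheel '[[1,-40.4,-24.4,0,0,0,0],[1,-40.4,-24.4,0,0,0,0],[1,-40.4,-24.4,0,0,0,0],[1,-40.4,-24.4,0,0,0,0],[1,-40.4,-24.4,0,0,0,0],[1,-40.4,-24.4,0,0,0,0],[1,-40.4,-24.4,0,0,0,0],[1,-40.4,-24.4,0,0,0,0],[1,-40.4,-24.4,0,0,0,0],[1,-40.4,-24.4,0,0,0,0]]' && python3 -m handwheel '[[1,-40.4,-24.4,0,0,0,0],[1,-40.4,-24.4,0,0,0,0],[1,-40.4,-24.4,0,0,0,0],[1,-40.4,-24.4,0,0,0,-2.4],[0.6,0,0,0,0,0,0],[0.6,0,0,0,0,0,0],[0.6,0,0,0,0,0,0],[0.6,0,0,0,0,0,0],[0.6,0,0,0,0,0,0],[0.6,0,0,0,0,0,0]]'
python3 - <<'E'
from h import *
T=w2c('wrist'); im=eyes.grab_frame('wrist')
cv2.imwrite('pics/w1.png',cv2.resize(im[:,:,::-1],(800,600),interpolation=cv2.INTER_CUBIC))
find('wrist',['driver_grip'],T); s=status.sense()
print(s['t'],s['eef_pos'],np.degrees(R.from_rotvec(s['tool_rot']).as_euler('xyz')),px('wrist',[.633,.178,.103],T),np.linalg.inv(T)[:3,3])
E
```

```text
t: 1.55
eef_pos: [0.5021, 0.3118, 0.2036]
tool_rot: [0.405, 3.115, 0.001]
force: [0.5, -0.1, 0.3]
opening: 0.0855
grip_force: 0.0
t: 2.55
eef_pos: [0.6315, 0.1785, 0.2034]
tool_rot: [0.338, 3.123, 0.0]
force: [-0.2, -0.6, -0.2]
opening: 0.0514
grip_force: 0.0
wrist tip_of driver_grip 0.88 [0.6629 0.2741 0.0583] [341.7 178.7]
wrist tip_of driver_grip 0.86 [0.6327 0.1797 0.0803] [256.6 175.4]
wrist tip_of driver_grip 0.78 [0.5519 0.1084 0.0647] [174.9 114. ]
wrist tip_of driver_grip 0.76 [0.6797 0.0782 0.0612] [182.8 226.2]
2.65 [0.63177323 0.17819889 0.20335677] [1.79994330e+02 1.23162981e-02 1.67627763e+02] [255.1 181.6] [0.56146903 0.19457865 0.37390775]
```

View pics/w1.png

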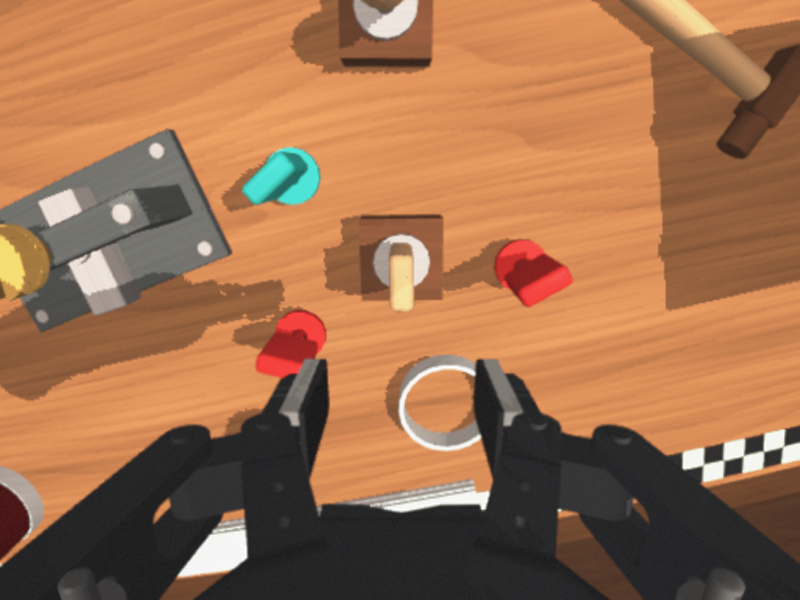

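The wrist picture shows the wooden paddle at (402,285) in its stand (360-442, 215-300). It is square to the tool and centred between the fingers, with the red ones well clear. I'm descending to grip.

```bash
python3 -m handwheel '[[0.6,-1,1,29,0,0,0],[0.6,0,0,29,0,0,0],[0.6,0,0,29,0,0,0],[0.6,0,0,29,0,0,0],[0.6,0,0,27,0,0,0],[0.6,0,0,0,0,0,0],[0,0,0,0,0,0,0],[0,0,0,0,0,0,0],[0,0,0,0,0,0,0],[0,0,0,0,0,0,0]]' && python3 -m handwheel '[[0,0,0,0,0,0,0],[0,0,0,0,0,0,0],[0,0,0,0,0,0,0],[0,0,0,-5,0,0,0],[0,0,0,-5,0,0,0],[0,0,0,-5,0,0,0],[0,0,0,-5,0,0,0],[0,0,0,-10,0,0,0],[0,0,0,-20,0,0,0],[0,0,0,0,0,0,0]]'; python3 - <<'E'
from h import *
T=w2c('wrist'); eyes.grab_frame('wrist'); find('wrist',['driver_grip','screw_slot'],T)
print(status.sense()['eef_pos'])
E
```

```text
t: 3.65
eef_pos: [0.6352, 0.1786, 0.0628]
tool_rot: [0.34, 3.119, 0.002]
force: [-0.1, -0.9, 5.7]
opening: 0.0143
grip_force: 61.8
t: 4.65
eef_pos: [0.6359, 0.179, 0.114]
tool_rot: [0.339, 3.117, 0.003]
force: [0.9, 0.5, -0.8]
opening: 0.0142
grip_force: 61.1
wrist tip_of driver_grip 0.78 [0.6357 0.1789 0.129 ] [254.7 229.4]
wrist tip_of driver_grip 0.71 [0.5529 0.1096 0.06  ] [144.2 112.9]
wrist tip_of driver_grip 0.61 [0.6808 0.0773 0.0624] [155.8 264.2]
wrist tip_of driver_grip 0.56 [0.6621 0.2743 0.0594] [371.2 199.3]
[0.63315698 0.17828793 0.11003104]
```

```bash
python3 -m handwheel '[[0,0,0,-32,0,0,0],[0,0,0,-32,0,0,0],[0,0,0,-31,0,0,0],[0,3.5,-43,0,0,0,0],[0,3.5,-43,0,0,0,0],[0,3.5,-43,0,0,0,0],[0,3.5,-43,0,0,0,0],[0,3.5,-43,0,0,0,0],[0,3.5,-43,0,0,0,-2.3],[0,0,0,0,0,0,0]]'; python3 - <<'E'
from h import *
T=w2c('wrist'); im=eyes.grab_frame('wrist')
find('wrist',['driver_grip','screw_slot'],T)
t=eyes.grab_frame('top'); find('top',['driver_grip','screw_slot'],w2c('top'))
c=np.hstack([cv2.resize(im[130:330,155:355],(400,400),interpolation=cv2.INTER_CUBIC),cv2.resize(t[130:230,300:400],(400,400),interpolation=cv2.INTER_CUBIC)])
cv2.imwrite('pics/w2.png',c[:,:,::-1]); s=status.sense()
print(s['eef_pos'],np.degrees(R.from_rotvec(s['tool_rot']).as_euler('xyz')),px('wrist',[.557,-.0685,.12],T))
E
```

```text
t: 5.8
eef_pos: [0.5548, -0.0736, 0.2038]
tool_rot: [-0.284, -3.126, 0.004]
force: [-0.2, 0.3, -1.9]
opening: 0.0141
grip_force: 61.0
wrist tip_of driver_grip 0.94 [0.5563 0.1087 0.0624] [416.  144.1]
wrist tip_of driver_grip 0.67 [ 0.5578 -0.0744  0.2225] [254.3 236.6]
wrist tip_of driver_grip 0.56 [0.6812 0.0792 0.0615] [394.2 246.8]
top tip_of driver_grip 0.98 [0.6746 0.0782 0.059 ] [264. 132.]
top tip_of driver_grip 0.77 [0.5526 0.1102 0.0636] [243.9 195. ]
top tip_of driver_grip 0.76 [ 0.5504 -0.065   0.2211] [364.2 178.5]
top tip_of driver_grip 0.57 [0.6576 0.277  0.0595] [157.3 137.3]
top tip_of screw_slot 0.87 [ 0.5552 -0.066   0.1172] [348.8 190.7]
[ 0.55742243 -0.06789544  0.20476618] [ 1.79978933e+02 -3.60677704e-02  1.69953039e+02] [261.3 186.1]
```

View pics/w2.png

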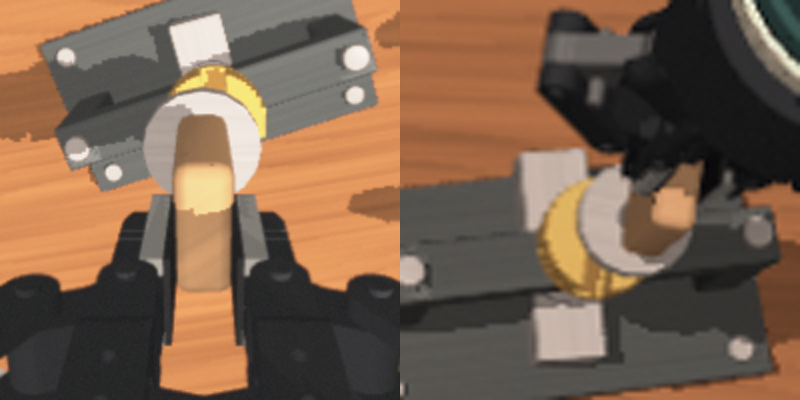

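The left crop (wrist) shows the collar disc centred at (203,143), covering most of the brass head. The slot end shows at (215,75), and the head's edges are at right 267 and top 65. In the right crop (top), the head's left edge is 537 and its bottom is 300. I'm comparing these with projected circles.

```bash
python3 - <<'E'
from h import *
s=status.sense(); e=s['eef_pos']; print(e)
def circ(cam,c,r,o,k):
    T=w2c(cam); P=np.array([(px(cam,[c[0]+r*np.cos(a),c[1]+r*np.sin(a),c[2]],T)-o)*k for a in np.linspace(0,6.28,73)])
    return 'L %.0f R %.0f T %.0f B %.0f'%(P[:,0].min(),P[:,0].max(),P[:,1].min(),P[:,1].max())
for cam,o,k in [('wrist',[155,130],2),('top',[300,130],4)]:
    print(cam,'head',circ(cam,[.557,-.0685,.12],.024,np.array(o),k),'collar top',circ(cam,[e[0],e[1],e[2]-.021],.022,np.array(o),k))
    T=w2c(cam); u=np.array([np.cos(np.radians(-10.1)),np.sin(np.radians(-10.1))])*.024
    for sg in (1,-1): print((px(cam,[.557+sg*u[0],-.0685+sg*u[1],.12],T)-o)*k)
    print('paddle top',(px(cam,[e[0],e[1],e[2]+.044],T)-o)*k)
E
```

```text
[ 0.55742243 -0.06789544  0.20476618]
wrist head L 148 R 250 T 57 B 156 collar top L 139 R 261 T 97 B 212
[199.2 156.2]
[199.   57.4]
paddle top [199.6 247.2]
top head L 145 R 260 T 181 B 294 collar top L 181 R 296 T 144 B 257
[211.6 182.4]
[193.2 293.2]
paddle top [285.2 154.8]
```

```bash
python3 - <<'E'
from h import *
s=status.sense(); e=s['eef_pos']; yaw=R.from_rotvec(s['tool_rot']).as_euler('xyz')[2]; print(s['t'],e,np.degrees(yaw))
out=[]
for cam,o,n in [('wrist',[195,150],120),('top',[325,150],60)]:
    T=w2c(cam); im=np.ascontiguousarray(eyes.grab_frame(cam)[:,:,::-1]); k=400/n
    a=cv2.resize(im[o[1]:o[1]+n,o[0]:o[0]+n],(400,400),interpolation=cv2.INTER_CUBIC)
    def poly(P,col): cv2.polylines(a,[np.int32([((px(cam,p,T)-o+.5)*k) for p in P])],False,col,1)
    C=lambda x,y,z,r:[[x+r*np.cos(t),y+r*np.sin(t),z] for t in np.linspace(0,6.3,60)]
    poly(C(.557,-.0685,.12,.024),(255,0,0))
    poly(C(e[0],e[1],e[2]-.021,.022),(0,255,0)); poly(C(e[0],e[1],e[2]-.029,.022),(0,160,0))
    u=np.array([np.cos(yaw),np.sin(yaw)]); v=np.array([-u[1],u[0]])
    poly([[*(e[:2]+i*.019*u+j*.008*v),e[2]+.044] for i,j in [(1,1),(1,-1),(-1,-1),(-1,1),(1,1)]],(255,0,255))
    out.append(a)
cv2.imwrite('pics/w3.png',np.hstack(out))
E
```

```text
6.1 [ 0.55742243 -0.06789544  0.20476618] 169.9530394970815
```

View pics/w3.png

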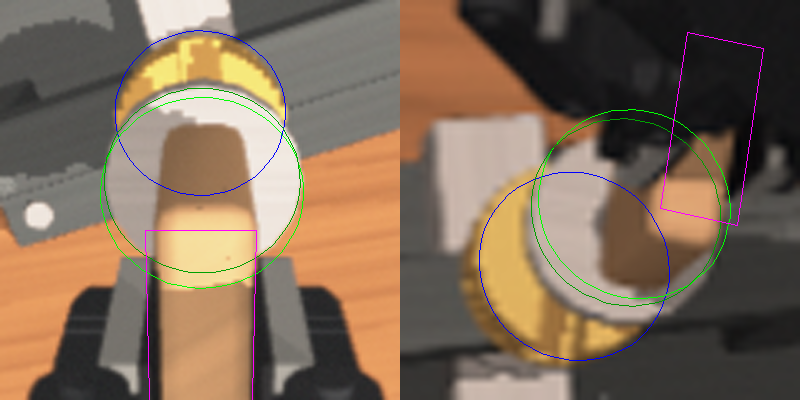

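The wrist circle for the head fits at (0.557,-0.0685). The driver sits about 2 mm toward the robot and about 1.5 mm low in the grip, so I correct x by 2.5 mm and descend gently.

```bash
python3 -m handwheel '[[0,-2.5,-0.2,10,0,0,0],[0,0,0,13,0,0,0],[0,0,0,13,0,0,0],[0,0,0,4,0,0,0],[0,0,0,4,0,0,0],[0,0,0,4,0,0,0],[0,0,0,3,0,0,0],[0,0,0,0,0,0,0],[0,0,0,0,0,0,0],[0,0,0,0,0,0,0]]'; python3 - <<'E'
from h import *
s=status.sense();print(s['eef_pos'],s['force'],s['torque'])
E
```

```text
t: 7.2
eef_pos: [0.56, -0.0698, 0.1547]
tool_rot: [0.277, 3.129, -0.0]
force: [0.7, 0.4, -1.3]
opening: 0.0139
grip_force: 61.0
[ 0.55999248 -0.06983883  0.15465382] [ 0.65634933  0.3889077  -1.34138226] [-0.00918035  0.02930282  0.01552509]
```

```bash
python3 -m handwheel '[[0,0,0,1,0,0,0],[0,0,0,1,0,0,0],[0,0,0,1,0,0,0],[0,0,0,1,0,0,0],[0,0,0,0.5,0,0,0],[0,0,0,0,0,0,0],[0,0,0,0,0,0,0],[0,0,0,0,0,0,0],[0,0,0,0,0,0,0],[0,0,0,0,0,0,0]]'; python3 - <<'E'
from h import *
s=status.sense();print(s['eef_pos'],s['force'],s['torque'])
out=[]
for cam,o,n in [('wrist',[175,140],160),('scene',[140,110],90)]:
    im=eyes.grab_frame(cam)[:,:,::-1]; out.append(cv2.resize(im[o[1]:o[1]+n,o[0]:o[0]+n],(400,400),interpolation=cv2.INTER_CUBIC))
cv2.imwrite('pics/w4.png',np.hstack(out))
E
```

```text
t: 8.2
eef_pos: [0.5606, -0.0701, 0.1526]
tool_rot: [0.277, 3.127, -0.001]
force: [-3.7, -0.2, 10.7]
opening: 0.0141
grip_force: 62.6
[ 0.56058438 -0.07011152  0.15263896] [-3.65349464 -0.23098316 10.67567077] [0.05760439 0.78347062 0.07907309]
```

View pics/w4.png

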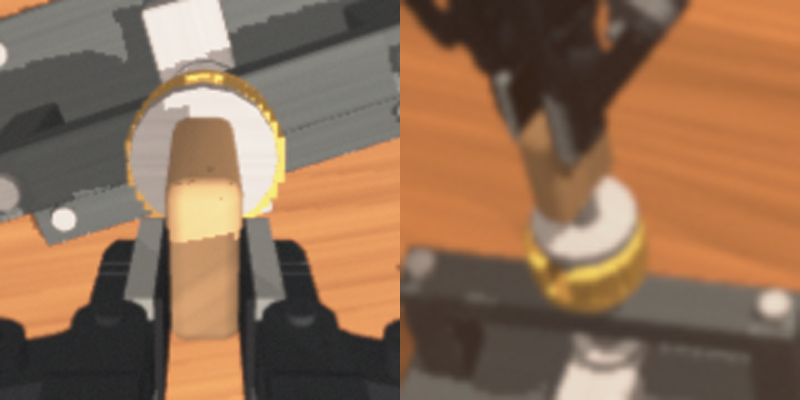

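The collar sits on the head with about 10 N and near concentric: the wrist crop has the collar at (203,150) inside the head's rim, 127-285. I'm easing the preload and turning clockwise.

```bash
python3 -m handwheel '[[0,0,0,-1.5,0,0,4],[0,0,0,0,0,0,4],[0,0,0,0,0,0,4],[0,0,0,0.3,0,0,4],[0,0,0,0.45,0,0,4],[0,0,0,0.45,0,0,4],[0,0,0,0.45,0,0,4],[0,0,0,0.45,0,0,4],[0,0,0,0.45,0,0,4],[0,0,0,0.45,0,0,4]]'; python3 - <<'E'
from h import *
eyes.grab_frame('top');s=status.sense();print(s['eef_pos'],s['force'],s['torque'],np.degrees(R.from_rotvec(s['tool_rot']).as_euler('xyz')))
find('top',['screw_slot','driver_grip'],w2c('top'))
E
```

```text
t: 9.3
eef_pos: [0.5602, -0.0697, 0.1498]
tool_rot: [1.334, 2.843, 0.001]
force: [-1.8, -0.3, 6.2]
opening: 0.0138
grip_force: 61.9
[ 0.56017939 -0.06968472  0.14973876] [-2.81355127  1.68450266  5.20283122] [0.10412396 0.45284942 0.0367272 ] [1.79942544e+02 4.88864815e-02 1.29556557e+02]
top tip_of screw_slot 0.7 [ 0.5553 -0.0665  0.1158] [349.  190.8]
top tip_of driver_grip 0.93 [0.5501 0.1056 0.0628] [246.4 196.6]
top tip_of driver_grip 0.91 [ 0.5563 -0.0636  0.1649] [354.  183.5]
top tip_of driver_grip 0.85 [0.6558 0.2809 0.0555] [155.6 138.8]
top tip_of driver_grip 0.76 [0.6759 0.0778 0.0594] [264.2 131.2]
```

```bash
python3 -m handwheel '[[0,0,0,0.45,0,0,4],[0,0,0,0.45,0,0,4],[0,0,0,0.45,0,0,4],[0,0,0,0.45,0,0,4],[0,0,0,0.45,0,0,4],[0,0,0,0.45,0,0,4],[0,0,0,0.45,0,0,4],[0,0,0,0.45,0,0,4],[0,0,0,0,0,0,1],[0,0,0,0,0,0,0]]'; python3 - <<'E'
from h import *
s=status.sense();print(s['eef_pos'],s['force'],s['torque'],np.degrees(R.from_rotvec(s['tool_rot']).as_euler('xyz')))
out=[]
for cam,o,n in [('wrist',[155,120],200),('scene',[140,120],90)]:
    im=eyes.grab_frame(cam)[:,:,::-1]; out.append(cv2.resize(im[o[1]:o[1]+n,o[0]:o[0]+n],(400,400),interpolation=cv2.INTER_CUBIC))
cv2.imwrite('pics/w5.png',np.hstack(out))
E
```

```text
t: 10.45
eef_pos: [0.5603, -0.0695, 0.1462]
tool_rot: [2.084, 2.35, 0.002]
force: [-2.3, 0.9, 5.3]
opening: 0.0139
grip_force: 61.9
[ 0.56025908 -0.06948969  0.14617434] [-2.32489234  0.93728312  5.31941166] [0.26592827 0.37307336 0.13277778] [ 1.79914380e+02 -3.58662135e-03  9.68704236e+01]
```

View pics/w5.png

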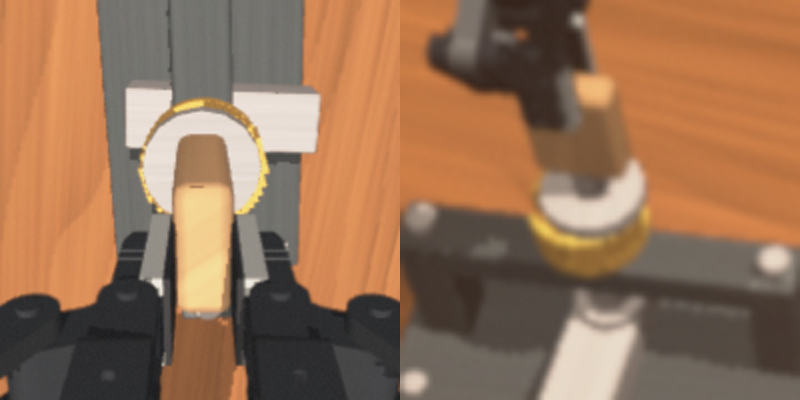

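The scene crop shows the collar flush on the sunken head and the foot on the block. The sink is 6.4 mm, i.e. about 1.0 rad, so the screw is near 1.3 rad. I'm unloading and releasing.

```bash
python3 -m handwheel '[[0,0,0,-0.7,0,0,-1.5],[0,0,0,-0.7,0,0,-1.5],[0,0,0,0,0,0,0],[0.2,0,0,0,0,0,0],[0.25,0,0,0,0,0,0],[0.3,0,0,0,0,0,0],[0.4,0,0,0,0,0,0],[0.5,0,0,0,0,0,0],[0.5,0,0,0,0,0,0],[0.5,0,0,0,0,0,0]]' && python3 -m handwheel '[[0.5,0,0,-5,0,0,0],[0.5,0,0,-10,0,0,0],[0.5,0,0,-20,0,0,0],[0.5,0,0,-30,0,0,0],[0.5,0,0,-30,0,0,0],[0.5,0,0,-30,0,0,0],[0.5,40,0,0,0,0,0],[0.5,40,0,0,0,0,0],[0.5,0,0,0,0,0,0],[0.5,0,0,0,0,0,0]]'; python3 - <<'E'
from h import *
out=[]
for cam,o,n in [('top',[310,140],80),('scene',[135,110],100)]:
    im=eyes.grab_frame(cam)[:,:,::-1]; out.append(cv2.resize(im[o[1]:o[1]+n,o[0]:o[0]+n],(400,400),interpolation=cv2.INTER_CUBIC))
    find(cam,['screw_slot','driver_grip','block'],w2c(cam))
cv2.imwrite('pics/w6.png',np.hstack(out))
E
```

```text
t: 11.55
eef_pos: [0.5597, -0.0698, 0.146]
tool_rot: [2.022, 2.404, -0.0]
force: [-0.2, 0.3, 0.8]
opening: 0.043
grip_force: 0.0
t: 12.55
eef_pos: [0.5461, 0.0095, 0.2721]
tool_rot: [2.018, 2.405, 0.001]
force: [-0.4, -0.8, 0.6]
opening: 0.0428
grip_force: 0.0
top tip_of driver_grip 0.96 [0.5516 0.109  0.0615] [244.6 195.8]
top tip_of driver_grip 0.86 [0.6559 0.2791 0.0569] [156.4 138.5]
top tip_of driver_grip 0.7 [0.676  0.0814 0.0592] [262.3 131.1]
top tip_of driver_grip 0.58 [ 0.5572 -0.0618  0.1619] [352.4 183.3]
scene tip_of screw_slot 0.74 [ 0.5592 -0.07    0.1115] [181.6 163.8]
scene tip_of driver_grip 0.91 [0.6636 0.2724 0.0584] [350.5 275.9]
scene tip_of driver_grip 0.86 [0.5494 0.11   0.06  ] [275.7 197.9]
scene tip_of driver_grip 0.78 [ 0.5585 -0.069   0.1605] [177.9 146.7]
scene tip_of block 0.76 [ 0.5718 -0.0678  0.0108] [187.8 198.8]
```

View pics/w6.png

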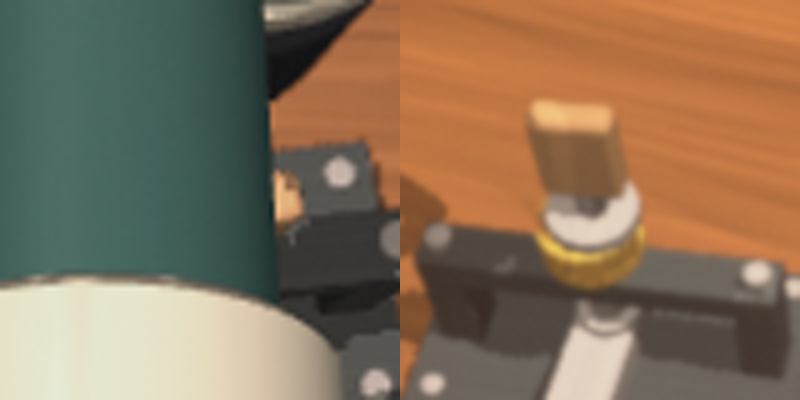

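The driver stands upright in the sunken head: its point is at z 0.1605, so the head has dropped about 7 mm. The block is unmoved and the robot is clear.

```bash
python3 -c "
from station import ctrl; print(ctrl.hand_in())"
```

```text
the job is handed in; nothing more can be done
None
```

I handed the job in at about 12.8 s, with the driver standing upright in the screw head and the block unmoved; from the head's sink I estimate the screw at about 1.3 rad, a light drag near mid-range, though the drag itself was not measured.

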